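Slide the bottles home in a divided crate

ROBOT

A 7-joint arm with a two-finger parallel gripper is mounted at the origin on a cart in front of the work surface, level with it; the furniture and walls round the work are solid. World frame = base frame: x ahead of the robot, y to its left, z up, the work surface at z = 0. Lengths are in m, angles in rad, forces in N, time in s.
With the tool pointing down it reaches from about 0.4 to 0.875 m from the base axis. Payload 19.3 kg.
Tool frame: the origin (TCP) lies midway between the tips of the shut fingers; the grasp point (between the pads) lies 19 mm behind it; z points along the fingers, y is the line along which they close (so a half turn about z gives the same grasp; the last joint's range is limited). The gripper opens to 85 mm and grips with 20 to 120 N. Pads are 22 mm wide; open, the fingers measure 114 mm over their backs; the gripper's body (76 mm by 85 mm) begins 54 mm behind the grasp point. The pads swing forward as they close: fully open they stand 13 mm farther back than shut.
Start: joints at [1.268, 0.521, -0.036, 1.599, 0.021, 1.021, -0.113], TCP at [0.144, -0.608, 0.231] pointing down, gripper open.
Joint ranges: [-2.91, 2.91], [-0.3, 2.13], [-1.5, 1.42], [0.17, 2.43], [-1.26, 4.41], [0.16, 1.93], [-2.52, 2.52]. Speed limits (rad/s): [1.89, 1.89, 2.39, 2.39, 3.01, 3.01, 3.01].

INTERFACE

Orientations are given as [roll, pitch, yaw] about the fixed x, y, z axes, in that order (R = Rz(yaw) Ry(pitch) Rx(roll)).
In Python, from workcell import bot, eyes, order gives the robot as it stands (bot), with the cameras (eyes) and the job (order).
- The arm moves only by the shell command python3 nudge.py FILE [FORCE], which reads ROWS from the file FILE. ROWS is one flat JSON list of numbers that holds 1 to 5 rows one after another, with no inner brackets; each row has 7 numbers: the finger opening in m, then dx, dy, dz in shares of 0.8 m (1.0 is 0.8 m), then a rotation vector rx, ry, rz in normalised numbers (1 is 2 rad); each row is the pose to reach, as a shift and turn from the pose commanded when the command began, along the tool's axes at that moment; what a row does not reach only later rows make up. A row lasts 1/8 s, in which the tool goes at most 0.0625 m and 0.188 rad, less where a joint would pass 70% of its speed; a pose out of reach is approached as far as the arm can. The fingers move at their own pace and stop on an object; FORCE is the grip in N (left out, the last holds). Time passes only in rows, so rows that do not move let the fingers close. It prints the time, the measured TCP pose, the force, the opening and the grip force at its end. Shift and turn numbers lie between -1 and 1, and a call with a number outside is refused. Input that does not fit is refused with a message, and nothing moves.
- bot.observe(): the state, without advancing time (a new reading comes with each control period).
- eyes.grab_frame(name): name is "scene" or "top" or "wrist"; returns the picture (400x640x3 uint8, blue, green, red); there is no depth.
- eyes.calibration(name): a dict with "vfov" (degrees; the focal length in pixels is half the picture's height over the tangent of half this angle, whatever the lens; pixels are square), "cx", "cy" (the principal point, pixels), "eye" and "attitude" of the camera in the world. Camera axes: x right, y down, z forward; pixel columns grow to the right and rows downward; lengths in m; the calibration is good to about 2 mm. The wrist camera is an equidistant fisheye: a pixel r from the principal point sees the ray r / f radians off the axis. A picture is of the moment at which its call begins: read the wrist's pose just before it. calibration takes no time and is no camera call; for the wrist camera it gives the pose at the moment of the call.
- order.job_done(): hands the job in; it is judged then, once.
The state is a dict: "clock": time; "qpos": joint angles; "qd": joint speeds; "joint_efforts": joint torques, N m; "position": TCP position; "tool_rot": TCP orientation; "force": force on the tool from outside, world axes, zero at the start; "moment": the same for the moment, N m; "grip_width": finger opening in m; "finger_force": force on a finger pad.
Only numpy, scipy, OpenCV 4.12 (cv2) and the standard library are available. Lean on these libraries where they do the work, as an engineer would, in place of code of your own. Each camera call takes 0.05 s, during which the arm holds its last target. There are 200 camera calls.

TASK

Slide the white flask and then the amber bottle along the table into the two empty cells of the divided crate, through its open front, one to a cell, each pressed gently home until you feel it seat against the green stop board at the back of its cell. The caps are loose, so never lift or tip them: keep them standing on the table. Do not shove the crate along, and leave the tin in its cell, the candle cup, the red-brown vial and the roll of tape where they are.

Things in the scene. Friction and masses are not known exactly. Their poses are not given: they have to be found in the camera images.
- crate: Loose plywood crate, 2.4 kg, 125 deep (own x), 260 wide (own y), 46 high; origin: centre of underside, z up. No floor, no front: things slide in along own +x over the bare table. Walls and dividers 8 thick, rounded noses at the open front (own x = -62 mm). Cell centre lines at own y = +84, 0, -84 mm, cells 76 wide. A shove of more than about 11 to 19 N makes it slide on the table.
- cell_a (a point): Point on the table in the mouth of the cell at the crate's own y = +84 mm, the cell that already holds the tin.
- cell_b (a point): Point on the table in the mouth of the middle cell (own y = 0), which is empty. A rigid green stop board (68 wide, from 2 to 42 mm above the table) is clamped across the cell 74 to 105 mm behind this point: its depth differs from cell to cell and is not measured, it has to be felt.
- cell_c (a point): The same for the empty cell at own y = -84 mm, with its own stop board, 74 to 105 mm in. Obstacle on the robot side of the way in: a fixed flat yellow parts box, 54 high, its far edge running from about world (0.505, 0.028) to (0.469, 0.174) m. A tall blue jerrycan stands fixed beyond the tin, from about x = 0.76 m on.
- flask: White metal flask with a white cap, round, 60 diameter, 129 tall, about 0.25 kg; origin at the centre of its underside, z up.
- amber: Dark amber bottle with a black cap, round, 55 diameter, 99 tall, about 0.22 kg; origin at the centre of its underside, z up.
- tin: Already in its cell, to be left alone: closed food-type tin with a green and red printed wrapper, round, 57 diameter, 72 tall, about 0.2 kg; origin at the centre of its underside, z up.
- cup: Bystander: black candle cup, round, 68 diameter, 75 tall; origin at the centre of its underside.
- vial: Bystander: red-brown vial with a cork, round, 26 diameter, 68 tall; origin at the centre of its underside.
- tape: Bystander: flat roll of black tape, about 62 diameter, 19 high; origin at the centre of its underside.

How it is judged:
On the way, in this order (a step that is already met when the one before it is completed fails the run):
1. the white flask is pressed against the stop board of a cell (x of flask in the frame of crate above -0.024 m and y of flask in the frame of crate between -0.123 and 0.039 m and contact force between flask and crate above 2 N), for 0.05 s.
2. the amber bottle is pressed against the stop board of a cell (x of amber in the frame of crate above -0.024 m and y of amber in the frame of crate between -0.123 and 0.039 m and contact force between amber and crate above 2 N), for 0.05 s.
At the end, for the whole second after the job is handed in: Flask and bottle stand upright (0.1 rad) and still on the table, one in each empty cell, centre at least 35 mm behind the crate's front edge (too deep for two in one cell); first the flask, then the bottle was pressed against its stop board with over 2 N (x of each of flask, amber in the frame of crate above -0.027 m and y of flask in the frame of crate between -0.123 and 0.039 m and angle between each of flask, amber's own z axis and vertical below 0.1 rad and linear speed of each of flask, amber below 0.01 m/s and height (world z) of each of flask, amber below 0.005 m and y of amber in the frame of crate between -0.123 and 0.039 m); the robot touches nothing.
It fails at once if the white flask is lifted more than 8 mm or tipped more than 0.25 rad (height (world z) of flask above 0.008 m or angle between flask's own z axis and vertical above 0.25 rad).
It fails at once if the amber bottle is lifted more than 8 mm or tipped more than 0.25 rad (height (world z) of amber above 0.008 m or angle between amber's own z axis and vertical above 0.25 rad).
It fails at once if the crate is shoved more than 15 mm (distance of crate from where it was at the start of the episode above 0.015 m).
It fails at once if the tin, the candle cup, the vial or the roll of tape is moved more than 25 mm (distance of any of tin, cup, vial, tape from where it was at the start of the episode above 0.025 m).
It also fails if it takes over 53 s, if anything falls off the work surface, if the arm or the gripper's body presses on something with over 40 N, if the wrist force passes 120 N, or if a joint passes its speed limit or range.

## Working session

There is one attempt and no reset: what is moved stays moved. The work goes in short steps, Python scripts to look and compute and a shell command to move; the robot and the scene stay as the last step left them, time stands still between calls to the robot, and variables do not carry over. Pictures are saved under pics/ and viewed, at most 10 in all, crops included, and the job is handed in when it is done.

```bash
ls; mkdir -p pics; python3 - <<'E'
from workcell import bot, eyes, order
import cv2
for n in("scene","top"):
    cv2.imwrite(f"pics/{n}0.png",eyes.grab_frame(n)); print(n,eyes.calibration(n))
s=bot.observe(); print(s)
E
```

```text
nudge.py
pics
workcell.py
scene {'vfov': 42.76069840412738, 'cx': 320.62271504177835, 'cy': 197.39126832225747, 'eye': array([-0.06293474,  1.00508003,  0.66764089]), 'attitude': array([-2.10592104,  0.01726742, -2.54632155])}
top {'vfov': 46.825279960152415, 'cx': 315.3663725521415, 'cy': 196.28192144659764, 'eye': array([0.34870625, 0.14659387, 0.93433695]), 'attitude': array([-2.9440664 ,  0.01860615, -1.57851   ])}
{'clock': 0.1, 'qpos': array([ 1.26777898,  0.52195287, -0.03632331,  1.59993483,  0.02118671,
        1.02108895, -0.11283792]), 'qd': array([ 0.00271074, -0.00166281, -0.00098229, -0.00065512, -0.00120384,
        0.00046284,  0.00050377]), 'joint_efforts': array([ 5.51670324e-03, -9.28485203e+01,  1.98457226e+00, -3.70530653e+01,
        1.80556637e-02,  5.31494385e-03,  1.92547111e-05]), 'position': array([ 0.14410164, -0.60786074,  0.23079007]), 'tool_rot': array([-3.14059486e+00,  5.98687769e-05,  2.32757661e-01]), 'force': array([ 0.38936746, -0.34955941, -0.19144127]), 'moment': array([ 0.03436878, -0.04254196,  0.00332497]), 'finger_force': 0.0, 'grip_width': 0.08554067481652756}
```

View pics/top0.png

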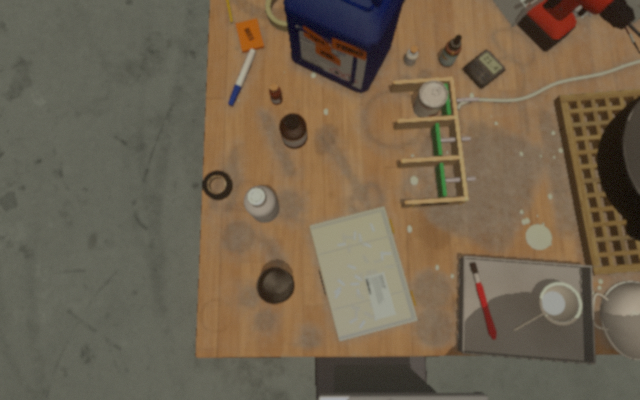

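View pics/scene0.png

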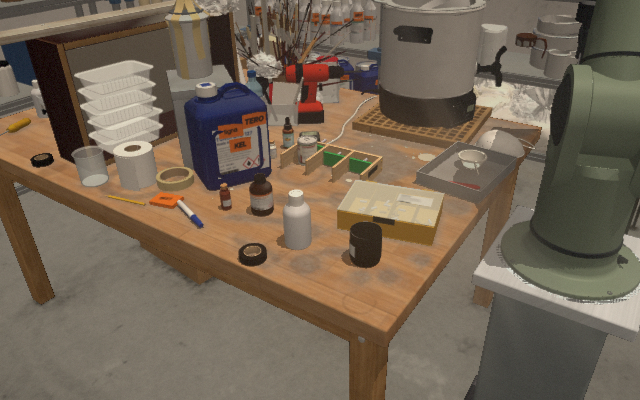

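The top view has +x upward and +y to the left. The crate is at right, opening to the left: noses near (393,84), (397,122), (402,161), (406,202). The flask is at about (260,203), the amber bottle (293,130), the tape (217,184), the vial (276,95) and the cup (276,285). I'll zoom in to measure.

```bash
cat > h.py <<'E'
import numpy as np, cv2
from scipy.spatial.transform import Rotation as R
from workcell import bot, eyes, order
def cam(n):
    c=eyes.calibration(n); f=200/np.tan(np.radians(c['vfov']/2)); return c,f,R.from_euler('xyz',c['attitude']).as_matrix()
def ray(n,u,v,z):
    c,f,M=cam(n); d=M@np.array([(u-c['cx'])/f,(v-c['cy'])/f,1]); e=np.array(c['eye']); return e+d*(z-e[2])/d[2]
def proj(n,p):
    c,f,M=cam(n); q=M.T@(np.array(p)-c['eye']); return np.array([c['cx']+f*q[0]/q[2],c['cy']+f*q[1]/q[2]])
E
python3 - <<'E'
from h import *
im=cv2.imread('pics/top0.png')
c=im[70:220,200:480]
cv2.imwrite('pics/crop.png',cv2.resize(c[:,:200],None,fx=4,fy=4,interpolation=cv2.INTER_CUBIC))
cv2.imwrite('pics/crop2.png',cv2.resize(im[70:210,385:475],None,fx=4,fy=4,interpolation=cv2.INTER_CUBIC))
E
```

```text
(no output)
```

View pics/crop.png

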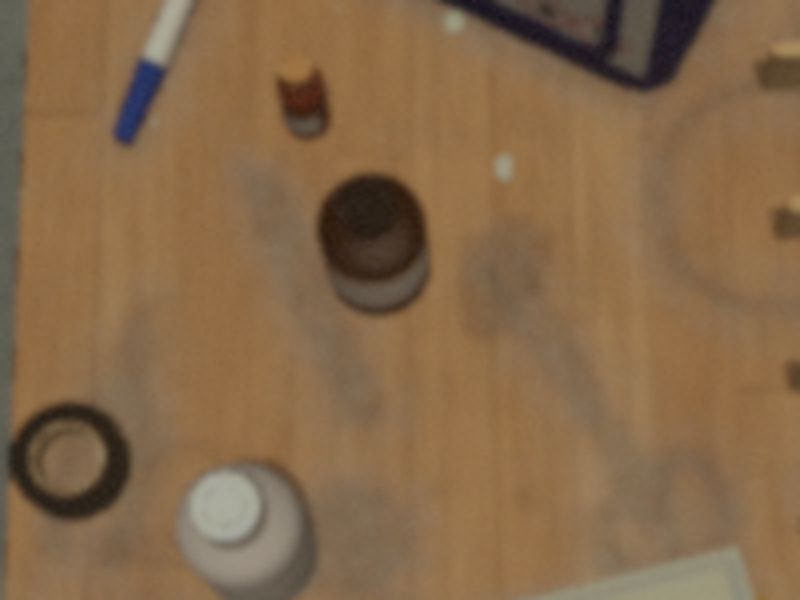

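View pics/crop2.png

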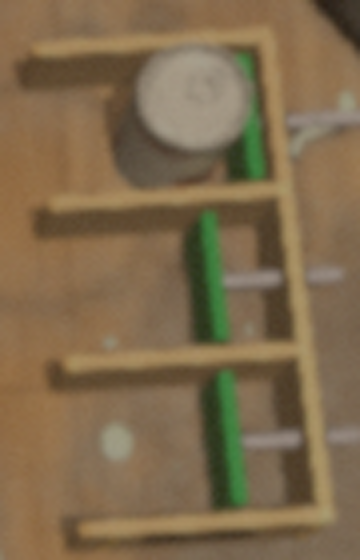

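Measured pixels (crop divided by 4, plus offset): flask cap (226,506), amber cap (366,207), vial top (297,75), tape (70,460). Crate rim back corners are (270,28) and (332,518), and the noses run from (32,50) to (80,530).

```bash
python3 - <<'E'
from h import *
np.set_printoptions(precision=4,suppress=True)
A=lambda u,v,z:ray('top',200+u/4,70+v/4,z)[:2]
B=lambda u,v,z:ray('top',385+u/4,70+v/4,z)[:2]
fl=A(226,506,.129); am=A(366,207,.099)
print('flask',fl,'amber',am,'vial',A(297,70,.068),'tape',A(70,460,.019),'cup',ray('top',276,285,.05)[:2])
for nm,p,r in(('flask',fl,.03),('amber',am,.0275)):
    pts=np.array([proj('top',[p[0]+r*np.cos(t),p[1]+r*np.sin(t),0]) for t in np.linspace(0,6.28,60)])
    print(nm,'base circle crop px range',(pts.min(0)-[200,70])*4,(pts.max(0)-[200,70])*4)
N=[B(*p,.046) for p in((32,50),(48,205),(65,365),(80,530))]
K=[B(*p,.046) for p in((270,30),(332,520))]
print('noses',N);print('back',K,np.linalg.norm(K[0]-K[1]))
y=K[0]-K[1]; 
ny=N[0]-N[3]; print('yaw own y dir deg',np.degrees(np.arctan2(y[1],y[0])),np.degrees(np.arctan2(ny[1],ny[0])))
print('tin',B(195,98,.072),'stops', [B(*p,.042) for p in((200,275),(220,440))])
E
```

```text
flask [0.5108 0.2653] amber [0.6616 0.2053] vial [0.7463 0.2424] tape [0.5578 0.3617] cup [0.3563 0.2372]
flask base circle crop px range [203.8036 497.9441] [320.252  612.9491]
amber base circle crop px range [327.1021 223.8881] [430.836  323.1256]
noses [array([0.7635, 0.0002]), array([ 0.6794, -0.0044]), array([ 0.5956, -0.0093]), array([ 0.5123, -0.0129])]
back [array([ 0.7725, -0.1221]), array([ 0.5159, -0.1353])] 0.2569375222352821
yaw own y dir deg 2.937362158263188 2.9925019224701455
tin [ 0.7245 -0.075 ] stops [array([ 0.6427, -0.0797]), array([ 0.5574, -0.0845])]
```

```bash
python3 - <<'E'
from h import *
np.set_printoptions(precision=1,suppress=True)
s=cv2.imread('pics/scene0.png')
for nm,p,r,h in(('flask',(.511,.2653),.03,.129),('amber',(.6616,.2053),.0275,.099)):
    pts=np.array([proj('scene',[p[0]+r*np.cos(t),p[1]+r*np.sin(t),0]) for t in np.linspace(0,6.28,60)])
    print(nm,pts.min(0),pts.max(0),'top',proj('scene',[*p,h]))
cv2.imwrite('pics/s1.png',cv2.resize(s[165:255,240:330],None,fx=6,fy=6,interpolation=cv2.INTER_CUBIC))
E
```

```text
flask [285.4 233.8] [312.2 249.4] top [296.4 191.6]
amber [252.7 204.4] [275.1 216.2] top [260.9 174.8]
```

View pics/s1.png

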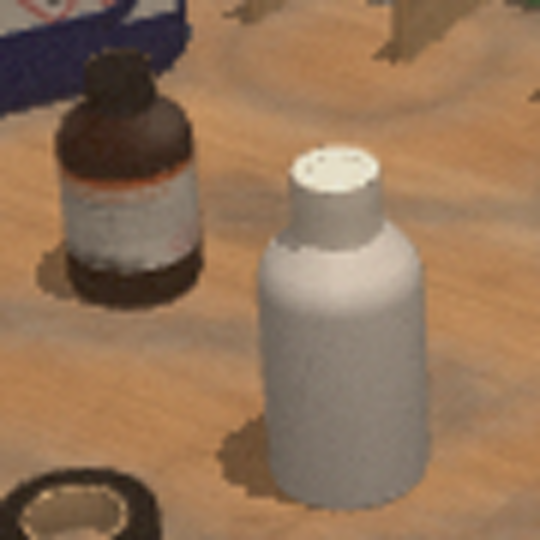

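The flask base spans columns 285–312 with its bottom at row 249, and the amber base spans 251–274 with its bottom at 216. Both agree with the top-view estimates: flask ≈ (0.512, 0.266), amber ≈ (0.664, 0.207). The flask's cylinder runs up to about 77 mm. I'll go above the flask by way of (0.42, -0.2).

Careful with the scale: shifts go in shares of 0.8 m and turns go in shares of 2 rad. That gives: 0.363 m is 0.4538, -0.266 m is -0.3325, 0.18 rad is 0.09.

```bash
echo '[0.085, 0.0913, -0.0838, 0, 0, 0, 0.09, 0.085, 0.1813, -0.1663, 0, 0, 0, 0.09, 0.085, 0.2725, -0.25, 0, 0, 0, 0.09, 0.085, 0.3625, -0.3325, 0, 0, 0, 0.09, 0.085, 0.4538, -0.4163, 0, 0, 0, 0.09]' > m.json && python3 nudge.py m.json 20
cat > rel.py <<'E'
import sys
from h import *
np.set_printoptions(precision=4,suppress=True)
s=bot.observe(); M=R.from_euler('xyz',s['tool_rot']).as_matrix()
t=np.array([float(v) for v in sys.argv[1:4]])
print('t',s['clock'],'pos',s['position'],'rot',s['tool_rot'],'shift',M.T@(t-s['position']),'F',s['force'],'q',s['qpos'])
E
python3 rel.py .512 .266 .231
```

```text
clock: 0.72
position: [0.3203, -0.3476, 0.2313]
tool_rot: [3.142, -0.0, 0.053]
force: [1.9, -0.6, -0.9]
grip_width: 0.0849
finger_force: 0.0
t 0.725 pos [ 0.3203 -0.3476  0.2313] rot [ 3.1415 -0.      0.0527] shift [ 0.2238 -0.6027  0.0003] F [ 1.9137 -0.6105 -0.8566] q [ 0.7749  0.2816 -0.0902  1.9845  0.0326  0.8768 -0.8507]
```

In the tool's units: -0.26 m is -0.325, -0.2 m is -0.25.

```bash
echo '[0.085, 0.0563, -0.05, 0, 0, 0, 0, 0.085, 0.1125, -0.1063, 0, 0, 0, 0, 0.085, 0.15, -0.175, 0, 0, 0, 0, 0.085, 0.1688, -0.25, 0, 0, 0, 0, 0.085, 0.1813, -0.325, 0, 0, 0, 0]' > m.json && python3 nudge.py m.json | head -2
echo '[0.085, 0.0188, -0.075, 0, 0, 0, 0, 0.085, 0.0375, -0.15, 0, 0, 0, 0, 0.085, 0.0563, -0.225, 0, 0, 0, 0, 0.085, 0.075, -0.3, 0, 0, 0, 0, 0.085, 0.0938, -0.375, 0, 0, 0, 0]' > m.json && python3 nudge.py m.json |head -2
python3 rel.py .512 .266 .231
```

```text
clock: 1.35
position: [0.4508, -0.0801, 0.2312]
clock: 1.98
position: [0.5098, 0.2232, 0.2312]
t 1.975 pos [0.5098 0.2232 0.2312] rot [3.1413 0.0001 0.0524] shift [ 0.0045 -0.0426  0.0002] F [ 1.8005 -1.0757 -0.0311] q [-0.2646  0.4296 -0.344   1.7705  0.1712  0.971  -2.1952]
```

In the tool's units: 0.07 m is 0.0875, -0.0426 m is -0.0533.

```bash
echo '[0.085, 0.0056, -0.0533, 0, 0, 0, 0, 0.085, 0.0056, -0.0533, 0, 0, 0, 0, 0.085, 0.0056, -0.0533, 0.05, 0, 0, 0, 0.085, 0.0056, -0.0533, 0.0875, 0, 0, 0]' > m.json && python3 nudge.py m.json 
python3 rel.py .512 .266 .0615
```

```text
clock: 2.48
position: [0.5117, 0.263, 0.16]
tool_rot: [3.141, 0.001, 0.052]
force: [1.0, -0.4, 0.3]
grip_width: 0.0848
finger_force: 0.0
t 2.475 pos [0.5117 0.263  0.16  ] rot [3.1408 0.0005 0.052 ] shift [ 0.0005 -0.0031  0.0985] F [ 0.9992 -0.3608  0.2777] q [-0.3442  0.545  -0.3276  1.788   0.2252  0.8461 -2.2967]
```

```bash
python3 -c "
from h import *
cv2.imwrite('pics/w1.png',eyes.grab_frame('wrist'))"
```

```text
(no output)
```

View pics/w1.png

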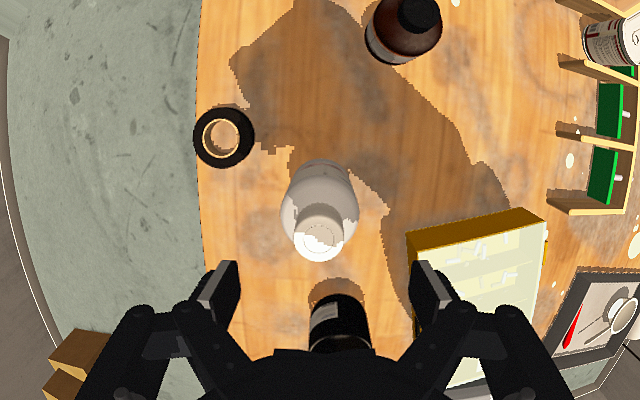

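The wrist view shows the flask cap at (319,240), roughly centred between the fingers at (228,285) and (425,285). I'll descend.

In the tool's units: 0.098 m is 0.1225, 0.09 m is 0.1125.

```bash
echo '[0.085, 0, -0.0038, 0.05, 0, 0, 0, 0.085, 0, -0.0038, 0.0938, 0, 0, 0, 0.085, 0, -0.0038, 0.1125, 0, 0, 0, 0.085, 0, -0.0038, 0.1225, 0, 0, 0, 0.085, 0, -0.0038, 0.1225, 0, 0, 0]' > m.json && python3 nudge.py m.json
python3 rel.py .512 .266 .0615
```

```text
clock: 3.15
position: [0.5121, 0.2671, 0.0639]
tool_rot: [-3.141, -0.0, 0.053]
force: [-0.4, -0.0, 0.3]
grip_width: 0.0848
finger_force: 0.0
t 3.15 pos [0.5121 0.2671 0.0639] rot [-3.1415 -0.0004  0.0526] shift [-0.0001  0.0011  0.0024] F [-0.4197 -0.0151  0.2982] q [-0.3843  0.6842 -0.283   1.8383  0.2925  0.6593 -2.3578]
```

In the tool's units: 0.001 m is 0.0013.

```bash
echo '[0.07, 0, 0, 0.0013, 0, 0, 0, 0.05, 0, 0, 0.0013, 0, 0, 0, 0.05, 0, 0, 0.0013, 0, 0, 0, 0.05, 0, 0, 0.0013, 0, 0, 0, 0.05, 0, 0, 0.0013, 0, 0, 0]' > m.json && python3 nudge.py m.json 20; python3 rel.py .512 .266 .0615
```

```text
clock: 3.78
position: [0.5122, 0.2672, 0.0631]
tool_rot: [-3.141, -0.001, 0.053]
force: [0.4, -1.0, 7.3]
grip_width: 0.0595
finger_force: 22.5
t 3.775 pos [0.5122 0.2672 0.0631] rot [-3.1413 -0.0011  0.0526] shift [-0.0003  0.0012  0.0016] F [ 0.377  -0.9801  7.274 ] q [-0.3848  0.6854 -0.2824  1.8387  0.2934  0.6571 -2.3586]
```

In the tool's units: 0.15 m is 0.1875, 0.027 m is 0.0338.

```bash
echo '[0.05, 0.0075, 0.025, -0.0013, 0, 0, 0, 0.05, 0.0175, 0.0625, -0.0013, 0, 0, 0, 0.05, 0.0263, 0.1063, -0.0013, 0, 0, 0, 0.05, 0.0338, 0.15, -0.0013, 0, 0, 0, 0.05, 0.0338, 0.1875, -0.0013, 0, 0, 0]' > m.json && python3 nudge.py m.json; python3 rel.py .5544 -.0205 .0625
```

```text
clock: 4.4
position: [0.547, 0.1173, 0.0634]
tool_rot: [3.141, -0.0, 0.052]
force: [-0.8, -0.1, -2.0]
grip_width: 0.0596
finger_force: 22.3
t 4.4 pos [0.547  0.1173 0.0634] rot [ 3.1414 -0.0003  0.052 ] shift [0.0002 0.138  0.001 ] F [-0.7565 -0.1338 -1.9624] q [-0.1064  0.6654 -0.2944  1.8863  0.3078  0.6337 -2.1101]
```

In the tool's units: 0.055 m is 0.0688, 0.03 m is 0.0375.

```bash
echo '[0.05, 0, 0.0375, 0.0013, 0, 0, 0, 0.05, 0, 0.0688, 0.0013, 0, 0, 0, 0.05, 0, 0.0688, 0.0013, 0, 0, 0]' > m.json && python3 nudge.py m.json; python3 rel.py .5571 -.0724 .0625
python3 -c "
from h import *
cv2.imwrite('pics/t2.png',cv2.resize(eyes.grab_frame('top')[60:220,340:500],None,fx=3.5,fy=3.5))"
```

```text
clock: 4.78
position: [0.5502, 0.0616, 0.0629]
tool_rot: [3.141, -0.001, 0.05]
force: [-1.0, -3.7, 5.3]
grip_width: 0.0595
finger_force: 22.5
t 4.775 pos [0.5502 0.0616 0.0629] rot [ 3.1406 -0.001   0.0498] shift [0.0003 0.1342 0.0006] F [-0.9542 -3.7149  5.2841] q [-0.0053  0.6597 -0.2972  1.9024  0.3143  0.6239 -2.0215]
```

View pics/t2.png

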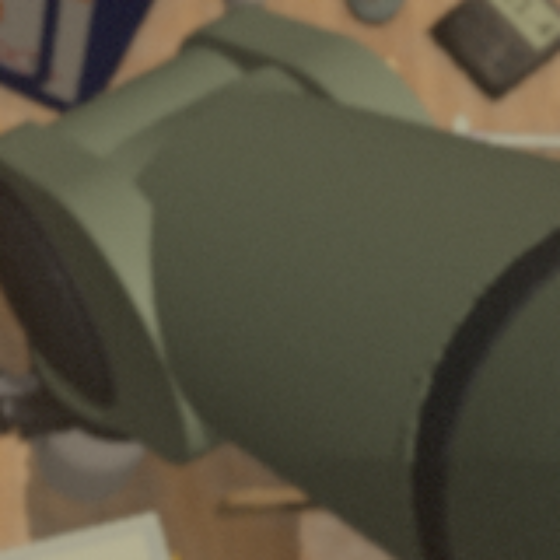

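The arm hides most of the crate here; only the outer nose shows, at about (225,500). I'll go on by the measured geometry and watch the force.

In the tool's units: 0.055 m is 0.0688, 0.04 m is 0.05.

```bash
echo '[0.05, 0, 0.025, 0, 0, 0, 0, 0.05, 0, 0.05, 0, 0, 0, 0, 0.05, 0, 0.0688, 0, 0, 0, 0, 0.05, 0, 0.0688, 0, 0, 0, 0]' > m.json && python3 nudge.py m.json; python3 rel.py .5571 -.0724 .0625;echo '[0.05, 0, 0.0188, 0, 0, 0, 0, 0.05, 0, 0.0375, 0, 0, 0, 0, 0.05, 0, 0.05, 0, 0, 0, 0, 0.05, 0, 0.05, 0, 0, 0, 0]' > m.json && python3 nudge.py m.json; python3 rel.py .5571 -.0724 .0625
```

```text
clock: 5.32
position: [0.553, 0.0064, 0.0629]
tool_rot: [3.14, -0.001, 0.051]
force: [0.3, -6.1, 8.6]
grip_width: 0.0595
finger_force: 23.2
t 5.325 pos [0.553  0.0064 0.0629] rot [ 3.1405 -0.0011  0.0506] shift [0.0001 0.0789 0.0005] F [ 0.2761 -6.0759  8.5965] q [ 0.098   0.6596 -0.3019  1.9038  0.3194  0.6238 -1.9255]
clock: 5.82
position: [0.555, -0.0328, 0.0629]
tool_rot: [3.141, -0.001, 0.051]
force: [-0.0, -2.4, 9.5]
grip_width: 0.0593
finger_force: 23.1
t 5.825 pos [ 0.555  -0.0328  0.0629] rot [ 3.141  -0.0012  0.0514] shift [0.     0.0396 0.0004] F [-0.0227 -2.4001  9.4693] q [ 0.1721  0.6634 -0.3061  1.8959  0.322   0.6289 -1.8546]
```

In the tool's units: 0.012 m is 0.015, 0.006 m is 0.0075.

```bash
echo '[0.05, 0, 0.0075, -0.0006, 0, 0, 0, 0.05, 0, 0.015, -0.0006, 0, 0, 0, 0.05, 0, 0.015, -0.0006, 0, 0, 0]' > m.json && python3 nudge.py m.json; echo '[0.05, 0, 0.0038, 0, 0, 0, 0, 0.05, 0, 0.0038, 0, 0, 0, 0]' > m.json && python3 nudge.py m.json|sed -n 2,4p;echo '[0.05, 0, 0.0038, 0, 0, 0, 0, 0.05, 0, 0.0038, 0, 0, 0, 0]' > m.json && python3 nudge.py m.json|sed -n 2,4p
```

```text
clock: 6.2
position: [0.5553, -0.0443, 0.0629]
tool_rot: [3.141, -0.0, 0.052]
force: [-0.1, -3.3, 5.4]
grip_width: 0.0597
finger_force: 22.8
position: [0.5554, -0.0463, 0.0629]
tool_rot: [3.142, -0.0, 0.053]
force: [-0.3, 1.0, 4.6]
position: [0.5556, -0.0492, 0.0629]
tool_rot: [-3.142, -0.0, 0.053]
force: [0.2, 1.7, 5.6]
```

In the tool's units: 0.002 m is 0.0025.

```bash
for i in 1 2; do :; done; echo '[0.05, 0, 0.0025, 0, 0, 0, 0, 0.05, 0, 0.0025, 0, 0, 0, 0]' > m.json && python3 nudge.py m.json|sed -n 2,4p;echo '[0.05, 0, 0.0025, 0, 0, 0, 0, 0.05, 0, 0.0025, 0, 0, 0, 0]' > m.json && python3 nudge.py m.json|sed -n 2,4p;echo '[0.05, 0, 0.0025, 0, 0, 0, 0, 0.05, 0, 0.0025, 0, 0, 0, 0]' > m.json && python3 nudge.py m.json|sed -n 2,4p
```

```text
position: [0.5557, -0.0511, 0.0629]
tool_rot: [-3.141, -0.0, 0.053]
force: [0.8, 3.0, 5.3]
position: [0.5558, -0.0531, 0.0629]
tool_rot: [-3.141, -0.0, 0.053]
force: [0.8, 3.1, 5.3]
position: [0.5559, -0.0551, 0.0629]
tool_rot: [-3.141, -0.0, 0.053]
force: [-0.6, 3.0, 6.7]
```

In the tool's units: 0.002 m is 0.0025.

```bash
echo '[0.05, 0, 0.0025, 0, 0, 0, 0, 0.05, 0, 0.0025, 0, 0, 0, 0]' > m.json && python3 nudge.py m.json|sed -n 2,4p;echo '[0.05, 0, 0.0025, 0, 0, 0, 0, 0.05, 0, 0.0025, 0, 0, 0, 0]' > m.json && python3 nudge.py m.json|sed -n 2,4p
```

```text
position: [0.556, -0.0569, 0.0629]
tool_rot: [-3.141, -0.0, 0.053]
force: [-0.2, 3.9, 5.9]
position: [0.5561, -0.0574, 0.0629]
tool_rot: [-3.14, -0.0, 0.054]
force: [-0.8, 11.5, 7.6]
```

Seated: Fy jumped to 11.5 N, about 8 N above drag. I'll hold a row with slight relief, then open and raise.

In the tool's units: -0.0005 m is -0.0006.

```bash
echo '[0.05, 0, -0.0006, 0, 0, 0, 0]' > m.json && python3 nudge.py m.json; echo '[0.085, 0, -0.0038, 0, 0, 0, 0, 0.085, 0, -0.0038, 0, 0, 0, 0, 0.085, 0, -0.0038, 0, 0, 0, 0, 0.085, 0, -0.0038, 0, 0, 0, 0]' > m.json && python3 nudge.py m.json; echo '[0.085, 0, 0, -0.0375, 0, 0, 0, 0.085, 0, 0, -0.1, 0, 0, 0, 0.085, 0, 0, -0.175, 0, 0, 0, 0.085, 0, 0, -0.175, 0, 0, 0]' > m.json && python3 nudge.py m.json; python3 rel.py .664 .207 .19
```

```text
clock: 8.07
position: [0.556, -0.0573, 0.0629]
tool_rot: [-3.14, -0.0, 0.054]
force: [-0.7, 8.1, 7.7]
grip_width: 0.0594
finger_force: 23.0
clock: 8.57
position: [0.5558, -0.0558, 0.0628]
tool_rot: [3.141, 0.0, 0.052]
force: [0.5, 0.5, 1.1]
grip_width: 0.085
finger_force: 0.0
clock: 9.07
position: [0.5577, -0.0557, 0.207]
tool_rot: [3.141, -0.007, 0.052]
force: [-0.3, -0.4, 0.5]
grip_width: 0.0849
finger_force: 0.0
t 9.075 pos [ 0.5577 -0.0557  0.207 ] rot [ 3.1405 -0.0067  0.0523] shift [ 0.1197 -0.2568  0.0175] F [-0.2877 -0.439   0.485 ] q [ 0.2763  0.4657 -0.3859  1.7896  0.2154  0.9208 -1.7208]
```

In the tool's units: -0.256 m is -0.32, -0.23 m is -0.2875.

```bash
echo '[0.085, 0.025, -0.075, 0, 0, 0, 0, 0.085, 0.05, -0.15, 0, 0, 0, 0, 0.085, 0.075, -0.225, 0, 0, 0, 0, 0.085, 0.1, -0.2875, 0, 0, 0, 0, 0.085, 0.125, -0.32, 0, 0, 0, 0]' > m.json && python3 nudge.py m.json|sed -n 1,3p; python3 rel.py .664 .207 .19; python3 -c "
from h import *
print(eyes.calibration('wrist')['eye'])
cv2.imwrite('pics/w3.png',eyes.grab_frame('wrist'))
s=eyes.grab_frame('scene');cv2.imwrite('pics/s3.png',s)"
```

```text
clock: 9.7
position: [0.6418, 0.2089, 0.2021]
tool_rot: [-3.141, 0.001, 0.056]
t 9.7 pos [0.6418 0.2089 0.2021] rot [-3.1409  0.001   0.0558] shift [0.0221 0.0032 0.012 ] F [-0.3507 -1.3081 -0.4679] q [-0.162   0.655  -0.389   1.4685  0.2652  1.0709 -2.1208]
[0.71900953 0.21305228 0.34337853]
```

View pics/w3.png

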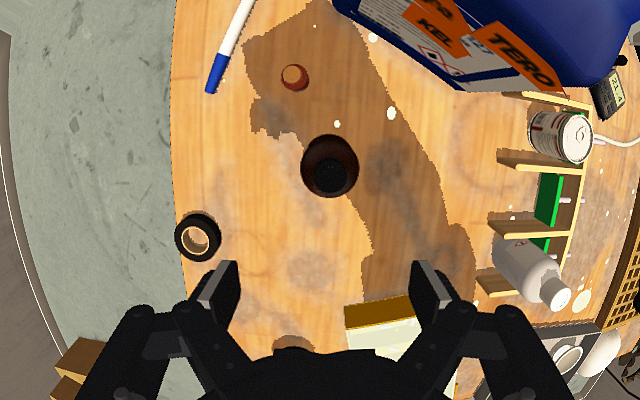

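The wrist view shows the flask standing in cell c around (530,265) and the amber cap at (331,175). I'll check the bottle's position with the wrist ray.

```bash
python3 - <<'E'
from h import *
c,f,M=cam('wrist'); 
def wr(u,v,z):
    a=np.array([u-c['cx'],v-c['cy']]); r=np.hypot(*a); d=M@np.array([*(a/r*np.sin(r/f)),np.cos(r/f)]); return (c['eye']+d*(z-c['eye'][2])/d[2]).round(4)
print(wr(331,175,.099),'flask cap',wr(558,298,.129),'jerry corner',wr(461,91,0), wr(335,12,0.1))
E
```

```text
[0.6665 0.2047 0.099 ] flask cap [ 0.5596 -0.0487  0.129 ] jerry corner [0.7562 0.0568 0.    ] [0.7979 0.2093 0.1   ]
```

In the tool's units: 0.09 m is 0.1125, 0.05 m is 0.0625.

```bash
echo '[0.085, 0.0288, 0.005, 0.015, 0, 0, 0, 0.085, 0.0288, 0.005, 0.015, 0, 0, 0, 0.085, 0.0288, 0.005, 0.0625, 0, 0, 0, 0.085, 0.0288, 0.005, 0.1125, 0, 0, 0]' > m.json && python3 nudge.py m.json|sed -n 1,4p; python3 rel.py .665 .206 .044
```

```text
clock: 10.3
position: [0.6651, 0.2022, 0.1123]
tool_rot: [-3.141, -0.001, 0.052]
force: [0.9, -0.3, -0.3]
t 10.3 pos [0.6651 0.2022 0.1123] rot [-3.1414 -0.0007  0.0523] shift [ 0.0001 -0.0038  0.0683] F [ 0.934  -0.2922 -0.3304] q [-0.1644  0.7802 -0.3594  1.4756  0.3112  0.9416 -2.1307]
```

In the tool's units: 0.067 m is 0.0838, 0.05 m is 0.0625.

```bash
echo '[0.085, 0, -0.0048, 0.0313, 0, 0, 0, 0.085, 0, -0.0048, 0.0625, 0, 0, 0, 0.085, 0, -0.0048, 0.0838, 0, 0, 0, 0.085, 0, -0.0048, 0.0838, 0, 0, 0, 0.085, 0, -0.0048, 0.0838, 0, 0, 0]' > m.json && python3 nudge.py m.json|sed -n 1,4p; echo '[0.065, 0, 0, 0, 0, 0, 0, 0.045, 0, 0, 0, 0, 0, 0, 0.045, 0, 0, 0, 0, 0, 0, 0.045, 0, 0, 0, 0, 0, 0, 0.045, 0, 0, 0, 0, 0, 0]' > m.json && python3 nudge.py m.json 20; python3 rel.py .641 -.068 .044
```

```text
clock: 10.92
position: [0.6656, 0.2065, 0.0468]
tool_rot: [-3.141, -0.001, 0.053]
force: [0.6, -0.4, -0.1]
clock: 11.55
position: [0.6656, 0.2065, 0.0466]
tool_rot: [-3.141, -0.001, 0.053]
force: [-1.0, -2.3, 7.4]
grip_width: 0.0546
finger_force: 22.7
t 11.55 pos [0.6656 0.2065 0.0466] rot [-3.1414 -0.0009  0.0526] shift [-0.039   0.2728  0.0025] F [-1.0008 -2.3381  7.3937] q [-0.1836  0.8632 -0.3364  1.497   0.3441  0.8392 -2.16  ]
```

In the tool's units: 0.123 m is 0.1538, -0.039 m is -0.0488.

```bash
echo '[0.045, -0.015, 0.0188, -0.0008, 0, 0, 0, 0.045, -0.0313, 0.0438, -0.0008, 0, 0, 0, 0.045, -0.0488, 0.0813, -0.0008, 0, 0, 0, 0.045, -0.0488, 0.125, -0.0008, 0, 0, 0, 0.045, -0.0488, 0.1538, -0.0008, 0, 0, 0]' > m.json && python3 nudge.py m.json; echo '[0.045, 0, 0, 0, 0, 0, 0, 0.045, 0, 0, 0, 0, 0, 0]' > m.json && python3 nudge.py m.json; python3 rel.py .641 -.068 .044
python3 -c "
from h import *
s=eyes.grab_frame('scene');cv2.imwrite('pics/s4.png',cv2.resize(s[100:230,200:400],None,fx=4,fy=4,interpolation=cv2.INTER_CUBIC))"
```

```text
clock: 12.18
position: [0.6329, 0.0798, 0.0466]
tool_rot: [3.141, -0.0, 0.052]
force: [0.6, 0.5, -1.7]
grip_width: 0.0547
finger_force: 22.0
clock: 12.42
position: [0.6329, 0.0826, 0.0465]
tool_rot: [-3.141, -0.0, 0.053]
force: [0.7, -1.8, 2.5]
grip_width: 0.0547
finger_force: 22.3
t 12.425 pos [0.6329 0.0826 0.0465] rot [-3.141  -0.0003  0.0535] shift [0.0001 0.1509 0.0025] F [ 0.6662 -1.753   2.5232] q [ 0.0025  0.7898 -0.3434  1.672   0.3607  0.7424 -2.0324]
```

View pics/s4.png

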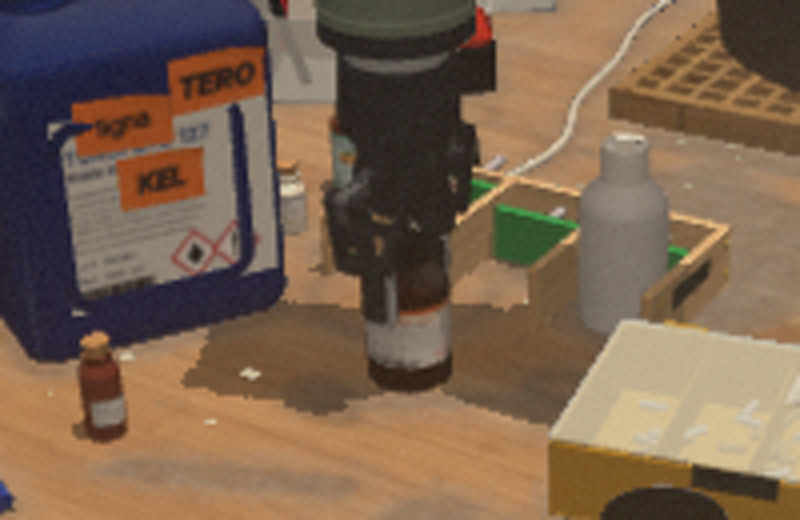

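The amber bottle is held upright at about (410,340), in front of the middle cell, and the flask stands upright in cell c. I'll slide the bottle in.

In the tool's units: 0.065 m is 0.0813, 0.05 m is 0.0625.

```bash
echo '[0.045, 0, 0.0313, 0, 0, 0, 0, 0.045, 0, 0.0625, 0, 0, 0, 0, 0.045, 0, 0.0813, 0, 0, 0, 0, 0.045, 0, 0.0813, 0, 0, 0, 0]' > m.json && python3 nudge.py m.json|sed -n 2,4p; echo '[0.045, 0, 0.025, 0, 0, 0, 0, 0.045, 0, 0.05, 0, 0, 0, 0, 0.045, 0, 0.065, 0, 0, 0, 0, 0.045, 0, 0.065, 0, 0, 0, 0, 0.045, 0, 0.065, 0, 0, 0, 0]' > m.json && python3 nudge.py m.json; python3 rel.py .641 -.068 .044;  echo '[0.045, 0, 0.005, 0, 0, 0, 0, 0.045, 0, 0.01, 0, 0, 0, 0]' > m.json && python3 nudge.py m.json |sed -n 2,4p;echo '[0.045, 0, 0.0038, 0, 0, 0, 0, 0.045, 0, 0.0038, 0, 0, 0, 0]' > m.json && python3 nudge.py m.json |sed -n 2,4p
```

```text
position: [0.6364, 0.0162, 0.0465]
tool_rot: [3.141, -0.0, 0.052]
force: [0.6, -3.3, 3.8]
clock: 13.6
position: [0.639, -0.0375, 0.0465]
tool_rot: [3.14, -0.0, 0.051]
force: [0.4, -5.0, 6.0]
grip_width: 0.0544
finger_force: 22.7
t 13.6 pos [ 0.639  -0.0375  0.0465] rot [ 3.1399 -0.0002  0.0512] shift [0.0004 0.0306 0.0026] F [ 0.4435 -4.9596  6.0281] q [ 0.1935  0.793  -0.3497  1.6662  0.3695  0.7481 -1.8531]
position: [0.6394, -0.0433, 0.0465]
tool_rot: [-3.141, -0.0, 0.053]
force: [0.7, 3.6, 5.3]
position: [0.6395, -0.0467, 0.0465]
tool_rot: [-3.142, -0.0, 0.052]
force: [-0.1, 1.7, 6.1]
```

Now small steps toward the stop (own x ≈ -0.022).

In the tool's units: 0.002 m is 0.0025.

```bash
echo '[0.045, 0, 0.0025, 0, 0, 0, 0, 0.045, 0, 0.0025, 0, 0, 0, 0]' > m.json && python3 nudge.py m.json |sed -n 2,4p;echo '[0.045, 0, 0.0025, 0, 0, 0, 0, 0.045, 0, 0.0025, 0, 0, 0, 0]' > m.json && python3 nudge.py m.json |sed -n 2,4p;echo '[0.045, 0, 0.0019, 0, 0, 0, 0, 0.045, 0, 0.0019, 0, 0, 0, 0]' > m.json && python3 nudge.py m.json |sed -n 2,4p
```

```text
position: [0.6397, -0.0484, 0.0465]
tool_rot: [-3.141, -0.0, 0.053]
force: [-0.2, 3.1, 5.4]
position: [0.6398, -0.0504, 0.0465]
tool_rot: [-3.141, -0.0, 0.053]
force: [-0.1, 2.7, 5.3]
position: [0.6398, -0.0518, 0.0465]
tool_rot: [-3.141, -0.0, 0.053]
force: [1.2, 3.8, 5.2]
```

In the tool's units: 0.0015 m is 0.0019.

```bash
echo '[0.045, 0, 0.0019, 0, 0, 0, 0, 0.045, 0, 0.0019, 0, 0, 0, 0]' > m.json && python3 nudge.py m.json |sed -n 2,4p;echo '[0.045, 0, 0.0019, 0, 0, 0, 0, 0.045, 0, 0.0019, 0, 0, 0, 0]' > m.json && python3 nudge.py m.json |sed -n 2,4p
```

```text
position: [0.6399, -0.0533, 0.0465]
tool_rot: [-3.141, -0.0, 0.053]
force: [0.2, 3.6, 6.6]
position: [0.64, -0.0548, 0.0465]
tool_rot: [-3.141, -0.0, 0.053]
force: [-0.2, 3.5, 4.7]
```

In the tool's units: 0.0015 m is 0.0019.

```bash
echo '[0.045, 0, 0.0019, 0, 0, 0, 0, 0.045, 0, 0.0019, 0, 0, 0, 0]' > m.json && python3 nudge.py m.json |sed -n 2,4p
```

```text
position: [0.6401, -0.0559, 0.0465]
tool_rot: [-3.141, -0.0, 0.053]
force: [-1.0, 4.9, 5.9]
```

```bash
echo '[0.045, 0, 0.0013, 0, 0, 0, 0, 0.045, 0, 0.0013, 0, 0, 0, 0]' > m.json && python3 nudge.py m.json |sed -n 2,4p
```

```text
position: [0.6401, -0.056, 0.0465]
tool_rot: [-3.14, -0.0, 0.054]
force: [-0.9, 8.1, 6.1]
```

In the tool's units: 0.0006 m is 0.0008.

```bash
echo '[0.045, 0, 0.0008, 0, 0, 0, 0, 0.045, 0, 0.0008, 0, 0, 0, 0]' > m.json && python3 nudge.py m.json |sed -n 2,4p; echo '[0.085, 0, -0.0025, 0, 0, 0, 0, 0.085, 0, -0.0025, 0, 0, 0, 0, 0.085, 0, -0.0025, 0, 0, 0, 0, 0.085, 0, -0.0025, 0, 0, 0, 0]' > m.json && python3 nudge.py m.json; echo '[0.085, 0, 0, -0.0375, 0, 0, 0, 0.085, 0, 0, -0.1, 0, 0, 0, 0.085, 0, 0, -0.175, 0, 0, 0, 0.085, 0, 0, -0.25, 0, 0, 0, 0.085, 0, 0, -0.25, 0, 0, 0]' > m.json && python3 nudge.py m.json
echo '[0.085, -0.0625, 0, 0, 0, 0, 0, 0.085, -0.125, 0, 0, 0, 0, 0, 0.085, -0.1875, 0, 0, 0, 0, 0, 0.085, -0.1875, 0, 0, 0, 0, 0]' > m.json && python3 nudge.py m.json
python3 -c "
from h import *
s=eyes.grab_frame('scene');cv2.imwrite('pics/s5.png',cv2.resize(s[100:230,200:400],None,fx=4,fy=4,interpolation=cv2.INTER_CUBIC))"
```

```text
position: [0.6401, -0.056, 0.0465]
tool_rot: [-3.139, -0.0, 0.054]
force: [-1.8, 12.2, 5.6]
clock: 16.6
position: [0.6399, -0.0561, 0.0463]
tool_rot: [3.141, 0.0, 0.053]
force: [-0.1, 0.0, 0.4]
grip_width: 0.085
finger_force: 0.0
clock: 17.23
position: [0.6418, -0.0559, 0.2513]
tool_rot: [3.141, -0.007, 0.052]
force: [-0.5, -0.0, 0.4]
grip_width: 0.0849
finger_force: 0.0
clock: 17.73
position: [0.4873, -0.0646, 0.2463]
tool_rot: [3.14, 0.001, 0.052]
force: [0.7, -0.0, 1.3]
grip_width: 0.0851
finger_force: 0.0
```

View pics/s5.png

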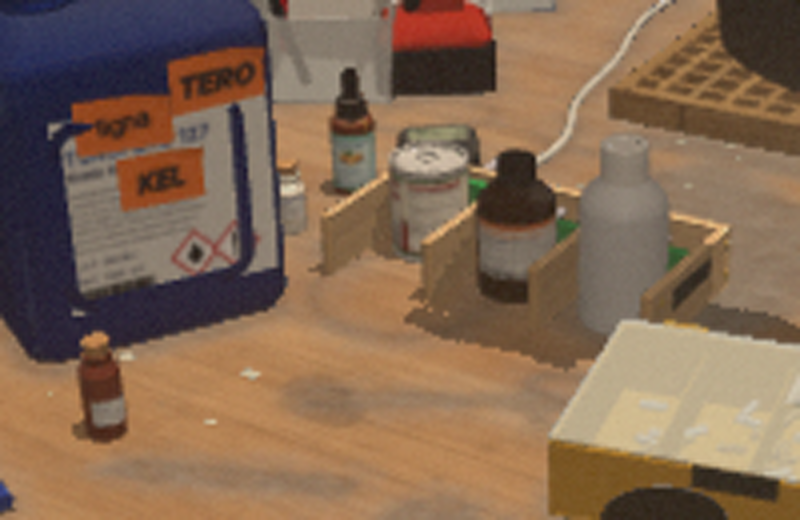

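The amber bottle (515,225) and the flask (625,235) stand upright in the two cells. The tin (430,195) and vial are in place, and the robot is clear.

```bash
python3 -c "
from workcell import bot, eyes, order
print(order.job_done())"
```

```text
the job is handed in; nothing more can be done
None
```

I slid the white flask into cell c and then the amber bottle into cell b, pressed each until I felt it seat against its stop board, and handed the job in. Both stood upright in the last picture; no verdict came back.

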